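Hang the desk caddy on two spring-gate hooks

ROBOT

A 6-joint arm with a two-finger parallel gripper is mounted at the origin on the work surface. World frame = base frame: x ahead of the robot, y to its left, z up, the work surface at z = 0. Lengths are in mm, angles in degrees, forces in N, time in s.
With the tool pointing down it reaches from about 300 to 850 mm from the base axis. Payload 4.2 kg.
Tool frame: the origin (TCP) lies midway between the tips of the shut fingers; the grasp point (between the pads) lies 19 mm behind it; z points along the fingers, y is the line along which they close (so a half turn about z gives the same grasp; the last joint's range is limited). The gripper opens to 91 mm and grips with 3 to 60 N. Pads are 32 mm wide; open, the fingers measure 118 mm over their backs; the gripper's body (76 mm by 178 mm) begins 60 mm behind the grasp point.
Start: joints at [62.796, 18.312, 89.639, -0, 72.044, -1.146], TCP at [252.592, 516.566, 213.976] pointing down, gripper open.
Joint ranges: [-177.97, 177.97], [-48.28, 115.42], [12.27, 149.76], [-77.06, 257.06], [2.81, 150.46], [-146.56, 146.56]. Speed limits (degrees/s): [147.25, 147.25, 180, 180, 180, 180].

INTERFACE

Orientations are given as [roll, pitch, yaw] about the fixed x, y, z axes, in that order (R = Rz(yaw) Ry(pitch) Rx(roll)).
In Python, from workcell import env gives the robot as it stands.
- The arm moves only by the shell command python3 -m jog 'ROWS' [FORCE]. ROWS is a JSON object of lists of equal length, an entry for each row: "jaw": the finger opening in mm, from 0 to 91.2; "slide": the shift along the tool's x, y, z in units of 30 mm (1.0 is 30 mm), a list of three; "spin": the turn about the tool's z in units of 8 degrees (1.0 is 8 degrees). In form: {"jaw": [jaw, ...], "slide": [[dx, dy, dz], ...], "spin": [spin, ...]}. A call has 1 to 10 rows; each row shifts and turns the commanded pose from where the row before left it, along the tool's axes as they then stand; what a row does not reach is not made up. A row lasts 1/10 s, in which the tool goes at most 50 mm and 8.59 degrees, less where a joint would pass 70% of its speed; a pose out of reach is approached as far as the arm can. A call is refused whole if a number of a shift passes 1 or a number of a turn 1, either way. A call with a gripper value outside its range is refused whole. The fingers move at their own pace and stop on an object; FORCE is the grip in N (left out, the last holds). Time passes only in rows, so rows that do not move let the fingers close. It gives the time, the measured TCP pose, the force, the opening and the grip force at its end, in the units of the state.
- env.state(): the state, without advancing time (a new reading comes with each control period).
- env.grab_frame(name): name is "scene" or "side" or "wrist"; returns the picture (480x640x3 uint8, red, green, blue); there is no depth.
- env.camera_model(name): a dict with "fx", "fy", "cx", "cy" (pixels), "camera_from_world" (4x4, takes a point from world to camera coordinates). Camera axes: x right, y up, looking along -z (the intrinsics and any distortion apply to the point x, -y, -z); pixel columns grow to the right and rows downward; lengths in mm; the calibration is good to about 2 mm. A picture is of the moment at which its call begins: read the wrist's pose just before it. camera_model takes no time and is no camera call; for the wrist camera it gives the pose at the moment of the call.
- env.job_done(): hands the job in; it is judged then, once.
The state is a dict: "time_s": time; "qpos": joint angles; "qvel": joint speeds; "effort": joint torques, N m; "ee_pos": TCP position; "ee_rot": TCP orientation; "force": force on the tool from outside, world axes, zero at the start; "torque": the same for the moment, N m; "gripper_width": finger opening in mm; "gripper_force": force on a finger pad.
Only numpy, scipy, OpenCV 4.12 (cv2) and the standard library are available. Lean on these libraries where they do the work, as an engineer would, in place of code of your own. Each camera call takes 0.05 s, during which the arm holds its last target. There are 200 camera calls.

TASK

Lift the blue desk caddy by the grip on its bar and hang it on the rack, one end pin in each hook. Press gently until both pins are fully home and both red gates have snapped shut over them, then, still holding it, give it a light lift so that both gates take the pull, and only then let go. Leave the other things on the desk where they are.

Things in the scene. Friction and masses are not known exactly. Their poses are not given: they have to be found in the camera images.
- caddy: Blue desk caddy to hang: open tray 64 (its x) x 170 (its y) x 50 mm tall, two upright cheeks carrying a steel bar along y. Origin: centre of the tray's underside, z up. Bar axis 100 mm above the underside, over the tray's middle; bar 8 mm thick, 248 mm long. 0.27 to 0.45 kg, centre of mass below mid-bar. Stands on the desk; may be hung either way round.
- caddy_grip (a point): Centre of the black rubber grip block at mid-bar, 100 mm above the caddy's underside: 12 mm thick (caddy x), 44 mm wide (y), 18 mm tall. Pinch it from above, fingers closing along the caddy's x. Axes as the caddy. So held, the caddy can rock in the pads about its x when one pin is pushed up harder than the other.
- caddy_pin_left (a point): Point on the bar's axis 105 mm to the caddy's +y of the grip: the middle of the left hanging pin (plain bar from 86 to 122 mm, a black 14 mm disc at the end).
- caddy_pin_right (a point): The same 105 mm to the caddy's -y: the right hanging pin.
- rack: Steel rack fixed to the desk. Dark base plate 140 x 250 x 8 mm; two 16 mm posts, 209 mm tall, at x = +65, y = +-105 mm; on each a black clamp with a steel hook on an arm reaching to -x, so the hooks stand at x = 0, y = +-105 mm. Origin: under the middle between the hooks, on the desk; z up. The hooks are rigid and are spoilt if the caddy loads either with more than 25 N.
- rack_left (a point): Nominal reference point of the hook at the rack's +y, 160 mm above the desk. Clamps were set by hand: the real pair of hooks is up to 15 mm higher or lower, and one up to 6 mm off the other (not reported: feel for it). Hook: upward-open pocket, 12 mm wide in y, from x = -5.5 to +5 mm; flared mouth 26 mm wide, its top 24 mm up. A pin fully home has its axis 1 mm below the real point.
- rack_right (a point): The same for the hook at the rack's -y, 105 mm from the rack's middle. Pushing both pins home takes some 4 to 10 N in all against the two gates and friction; then the push rises steeply against the rigid pocket floors.
- gate_left (a joint): Red sprung wire gate of the +y hook, hinged at the front lip, sloping down and back across the pocket. 0 = shut, up to 1.05 rad when pushed down. A pin meets it 15 mm above the hook's point and swings it open (about 3 N); it drags on the pin until that is within about 2 mm of fully home, then snaps to 0 above it. Then a pull upward is stopped by the gate after about 4 mm of play.
- gate_right (a joint): The same gate on the hook at the rack's -y.
- tea_cup: Bystander: a white lidded porcelain tea cup, 82 mm across, 122 mm tall, on the desk. Origin: centre of its underside.
- tumbler: Bystander: a green drinking flask, 68 mm across, 170 mm tall, on the desk. Origin: centre of its underside.
- glass_tub: Bystander: a clear glass beaker, 100 mm across, 85 mm tall, on the desk. Origin: centre of its underside.
- mouse: Bystander: a black computer mouse, 100 x 58 x 30 mm, on the desk. Origin: centre of its underside.
- phone: Bystander: a black mobile phone lying flat, 150 x 72 x 9 mm, on the desk. Origin: centre of its underside.
- stapler: Bystander: a red and black stapler, 130 x 36 x 50 mm, on the desk. Origin: centre of its underside.
- notebook: Bystander: an orange notebook lying flat, 210 x 148 x 14 mm, on the desk. Origin: centre of its underside.

How it is judged (in metres and radians):
On the way, in this order (a step that is already met when the one before it is completed fails the run):
1. the caddy is lifted clear of the desk (height (world z) of caddy above 0.05 m), for 0.1 s.
2. both pins are home in the hooks and both gates have snapped shut over them (((z of caddy_pin_left in the frame of hook_left between -0.004 and 0.004 m and x of caddy_pin_left in the frame of hook_left between -0.005 and 0.005 m and z of caddy_pin_right in the frame of hook_right between -0.004 and 0.004 m and x of caddy_pin_right in the frame of hook_right between -0.005 and 0.005 m) or (z of caddy_pin_left in the frame of hook_right between -0.004 and 0.004 m and x of caddy_pin_left in the frame of hook_right between -0.005 and 0.005 m and z of caddy_pin_right in the frame of hook_left between -0.004 and 0.004 m and x of caddy_pin_right in the frame of hook_left between -0.005 and 0.005 m)) and value of joint each of gate_left, gate_right below 0.12 rad), for 0.2 s.
3. still held, the caddy is lifted lightly against both shut gates at once (more than 1 N on each) (contact force between each of gate_left, gate_right, the fingers and caddy above 1 N and ((z of caddy_pin_left in the frame of hook_left between -0.004 and 0.007 m and x of caddy_pin_left in the frame of hook_left between -0.005 and 0.005 m and z of caddy_pin_right in the frame of hook_right between -0.004 and 0.007 m and x of caddy_pin_right in the frame of hook_right between -0.005 and 0.005 m) or (z of caddy_pin_left in the frame of hook_right between -0.004 and 0.007 m and x of caddy_pin_left in the frame of hook_right between -0.005 and 0.005 m and z of caddy_pin_right in the frame of hook_left between -0.004 and 0.007 m and x of caddy_pin_right in the frame of hook_left between -0.005 and 0.005 m)) and value of joint each of gate_left, gate_right below 0.12 rad), for 0.1 s.
At the end, for the whole second after the job is handed in: The caddy hangs still and released, a pin in each hook: each pin axis within 4 mm in height and 5 mm in x of its hook's real reference point, both gates shut (below 0.12 rad), the caddy within 0.15 rad of upright and slower than 0.03 m/s (all of step 2 and angle between caddy's own z axis and vertical below 0.15 rad and linear speed of caddy below 0.03 m/s); the robot touches nothing.
It fails at once if a hook is loaded by the caddy with more than 25 N (contact force between any of hook_left, hook_right and caddy above 25 N).
It fails at once if a bystander is moved by more than 30 mm (distance of any of tea_cup, tumbler, glass_tub, mouse, phone, stapler, notebook from where it was at the start of the episode above 0.03 m).
It also fails if it takes over 64 s, if anything falls off the work surface, if the arm or the gripper's body presses on something with over 40 N, if the wrist force passes 120 N, or if a joint passes its speed limit or range.

## Working session

There is one attempt and no reset: what is moved stays moved. The work goes in short steps, Python scripts to look and compute and a shell command to move; the robot and the scene stay as the last step left them, time stands still between calls to the robot, and variables do not carry over. Pictures are saved under pics/ and viewed, at most 10 in all, crops included, and the job is handed in when it is done.

```bash
mkdir -p pics; ls; python3 - <<'E'
from workcell import env
import cv2,json
for n in ("scene","side"):
    cv2.imwrite(f"pics/{n}0.png",env.grab_frame(n)[:,:,::-1])
    m=env.camera_model(n);print(n,{k:(v if not hasattr(v,'tolist') else v.tolist()) for k,v in m.items()})
print(env.state())
E
```

```text
pics
scene {'fx': 575.4420706048084, 'fy': 575.4420706048084, 'cx': 319.0158063330758, 'cy': 242.7771977813436, 'camera_from_world': [[-0.27233502841337215, 0.9620583923233923, 0.016651788469034107, 264.5366585662948], [-0.753807199959065, -0.22407586755204348, 0.6177092446051569, 332.84717550823575], [0.598003626735626, 0.1556716266405948, 0.7862302506709528, -1829.8348746081397], [0.0, 0.0, 0.0, 1.0]]}
side {'fx': 567.8533079640911, 'fy': 567.8533079640911, 'cx': 321.03831835154205, 'cy': 238.69043256833078, 'camera_from_world': [[0.9317161120921087, -0.3631581471249245, -0.004609408287078031, -562.0221322034785], [0.280484940438947, 0.7114317719967456, 0.644354740791539, -178.9013701236975], [-0.23072339425148378, -0.6016485635072708, 0.7647128358898602, -1315.5420954376523], [0.0, 0.0, 0.0, 1.0]]}
{'time_s': 0.1, 'qpos': array([ 6.27928202e+01,  1.83475786e+01,  8.96997748e+01, -1.03650097e-03,
        7.20436922e+01, -1.14648427e+00]), 'qvel': array([-0.04512992, -0.04240036, -0.22241445,  0.05907866, -0.10638372,
        0.02059584]), 'effort': array([ 5.84162772e-04, -4.13330805e+01, -2.32509238e+01,  7.30306841e-02,
        4.21950035e-02, -4.32831166e-05]), 'ee_pos': array([252.4126413 , 516.13048917, 213.20592759]), 'ee_rot': array([-1.79908953e+02, -8.36384740e-04,  1.53939624e+02]), 'force': array([-0.10178417, -0.13897985, -0.16359704]), 'torque': array([-0.0037    , -0.0014109 , -0.02509823]), 'gripper_force': 0.0, 'gripper_width': 91.59120440654662}
```

View pics/scene0.png

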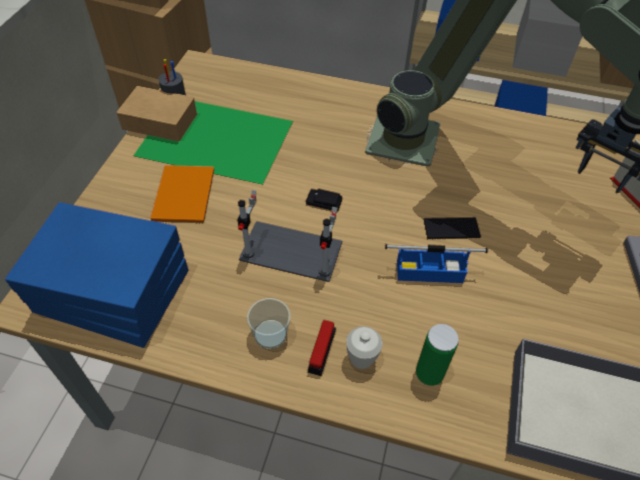

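View pics/side0.png

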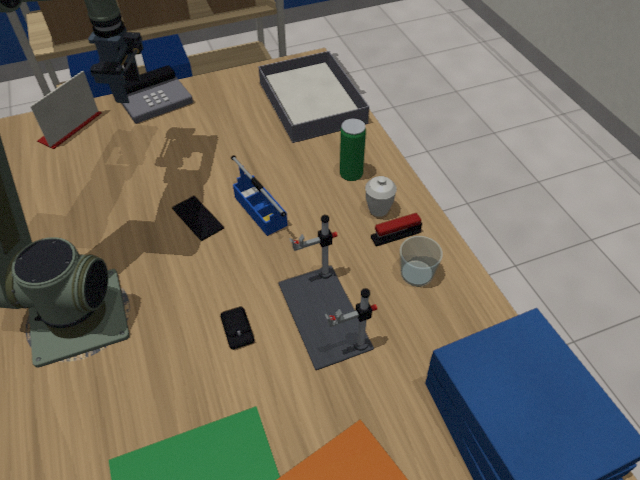

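The scene view shows the caddy bar from about (387,247) to (487,251) with its grip at (436,249). The rack plate is around (290,250), with hook tips near (253,197) and (334,212). In the side view the bar runs from (233,157) to (292,235), and the hooks are near (298,242) and (332,318). Next I'll enlarge these to pick points precisely.

```bash
python3 - <<'E'
import cv2,numpy as np
s=cv2.imread("pics/scene0.png");d=cv2.imread("pics/side0.png")
def c(im,x,y,w,h,k=4):
    o=cv2.resize(im[y:y+h,x:x+w],None,fx=k,fy=k,interpolation=cv2.INTER_CUBIC)
    for i in range(0,w,10): cv2.line(o,(i*k,0),(i*k,6 if i%50 else 14),(0,255,255),1)
    for i in range(0,h,10): cv2.line(o,(0,i*k),(6 if i%50 else 14,i*k),(0,255,255),1)
    return o
# 800x600: 4 tiles 400x300 => 100x75@4 
a=np.vstack([np.hstack([c(s,380,220,112,70,3.5.__int__() if 0 else 3),c(s,234,185,112,100,3)[:210]]) ]) if 0 else None
o=np.zeros((600,800,3),np.uint8)
def put(t,x,y): o[y:y+t.shape[0],x:x+t.shape[1]]=t
put(c(s,380,220,110,70,3),0,0)       # scene caddy
put(c(s,235,180,115,100,3),0,260)     # scene rack
put(c(d,220,150,80,90,3),360,0)       # side caddy
put(c(d,270,205,110,100,3)[:, :],360,280)
cv2.imwrite("pics/c1.png",o)
E
```

```text
(no output)
```

View pics/c1.png

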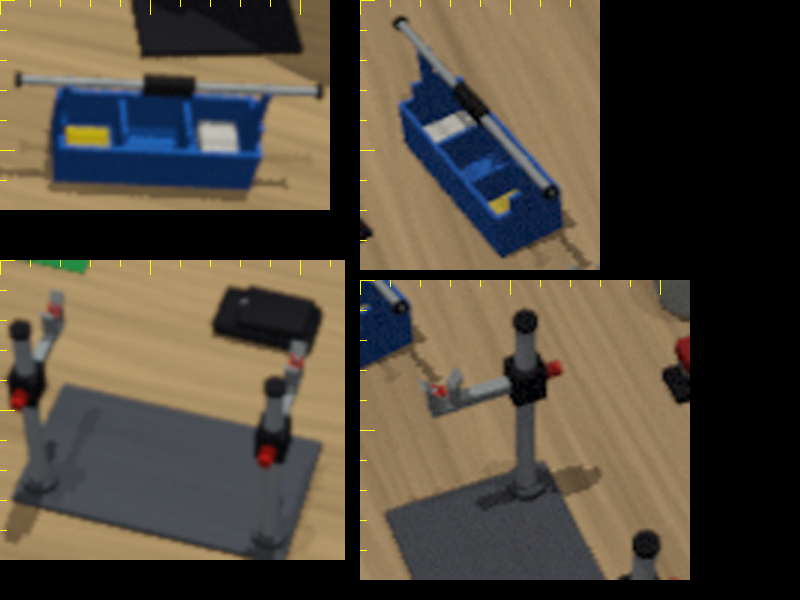

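Picks from the crop, scene then side:
- Bar ends (386,246.7) and (486.7,250.3); side (283,213.7) and (233.7,157.7).
- Grip (436.3,248.3); side (256.7,184.3).
- Post tops (241.7,203.3) and (326.7,222.3); side (365.3,293.3) and (325,218.3).
- The plate corners are also visible in both views.

```bash
cat > h.py <<'E'
from workcell import env
import numpy as np
from scipy.optimize import least_squares
def proj(m,p):
    c=np.array(m["camera_from_world"])@np.append(p,1)
    return np.array([m["cx"]+m["fx"]*c[0]/-c[2], m["cy"]-m["fy"]*c[1]/-c[2]])
def tri(ms,uvs,p0=(450,0,100)):
    r=least_squares(lambda p:np.concatenate([proj(m,p)-u for m,u in zip(ms,uvs)]),p0)
    return r.x,np.abs(r.fun).max()
E
python3 - <<'E'
from h import *
ms=[env.camera_model("scene"),env.camera_model("side")]
for n,a,b in [("barR",(386,246.7),(283,213.7)),("barL",(486.7,250.3),(233.7,157.7)),("grip",(436.3,248.3),(256.7,184.3)),
("postR",(241.7,203.3),(365.3,293.3)),("postL",(326.7,222.3),(325,218.3)),
("c-x+y",(342,241),(279.3,282.3)),("c+x+y",(330,279.3),(331.7,266.7)),("c+x-y",(240,259),(372,350)),("c-x-y",(256.7,221.7),(323,365)),
("hookL",(235+297/3,180+100/3),(270+78/3,205+112/3))]:
    p,e=tri(ms,[a,b]);print(n,p.round(1),round(e,2))
E
```

```text
barR [521.   44.3  97. ] 0.07
barL [463.  286.6  98. ] 0.55
grip [491.  165.6  97.7] 0.17
postR [ 575.7 -308.6  203.3] 0.51
postL [575.  -97.6 204.2] 0.19
c-x+y [462.5 -80.5   2.8] 0.48
c+x+y [596.3 -80.8   3.4] 1.49
c+x-y [ 595.4 -326.7   -2.3] 0.87
c-x-y [ 476.4 -325.9   12.6] 2.46
hookL [504.4 -98.6 156.3] 0.86
```

Checks against the text:
- The bar measures 249 mm (stated 248), and its height is about 98 mm (stated 100).
- The posts are 211 mm apart (stated 210). The rack is at yaw about 0 with its origin near (510,-203).
- The caddy's y axis is turned about 13.5° from world y.

I'm moving over the grip now.

```bash
python3 -m jog '{"jaw":[91,91,91,91,91,91,91,91,91,91],"slide":[[-0.61,-0.35,-0.03],[-0.61,-0.35,-0.03],[-0.61,-0.35,-0.03],[-0.61,-0.35,-0.03],[-0.61,-0.35,-0.03],[-0.61,-0.35,-0.03],[-0.61,-0.35,-0.03],[-0.61,-0.35,-0.03],[-0.61,-0.35,-0.03],[-0.61,-0.35,-0.03]],"spin":[0,0,0,0,0,0,0,0,0,0]}' 20
python3 -m jog '{"jaw":[91,91,91,91,91,91,91,91,91,91],"slide":[[-0.61,-0.35,-0.03],[-0.61,-0.35,-0.03],[-0.61,-0.35,-0.03],[-0.61,-0.35,-0.03],[-0.61,-0.35,-0.03],[-0.61,-0.35,-0.03],[-0.61,-0.35,-0.03],[-0.61,-0.35,-0.03],[-0.61,-0.35,-0.03],[-0.61,-0.35,-0.03]],"spin":[0,0,0,0,0,0,0,0,0,0]}'
python3 -m jog '{"jaw":[91,91,91,91,91,91,91,91,91],"slide":[[0,0,0],[0,0,0],[0,0,0],[0,0,0],[0,0,0],[0,0,0],[0,0,0],[0,0,0],[0,0,0]],"spin":[0.9,0.9,0.9,0.9,0.9,0.9,0.9,0,0]}'
python3 - <<'E'
from h import *
import cv2
m=env.camera_model("wrist");cv2.imwrite("pics/w0.png",env.grab_frame("wrist")[:,:,::-1])
np.save("w0.npy",m,allow_pickle=True)
s=env.state();print(s["ee_pos"],s["ee_rot"],s["qpos"],s["force"])
for p in [(491,165.6,100),(521,44,100),(463,287,100)]: print(proj(m,np.array(p)))
print(np.linalg.inv(np.array(m["camera_from_world"]))[:3,3])
E
```

```text
time_s: 1.1
ee_pos: [371.1, 340.9, 222.6]
ee_rot: [-180.0, -0.0, 153.9]
force: [0.8, 0.2, -0.1]
gripper_width: 91.0
gripper_force: 0.0
time_s: 2.1
ee_pos: [489.3, 166.3, 231.6]
ee_rot: [-180.0, -0.0, 153.9]
force: [0.7, -0.2, 0.1]
gripper_width: 90.7
gripper_force: 0.0
time_s: 3.0
ee_pos: [489.0, 167.1, 231.7]
ee_rot: [-180.0, -0.0, 103.7]
force: [-0.1, 0.2, 0.1]
gripper_width: 90.9
gripper_force: 0.0
[488.99171855 167.07981083 231.7486317 ] [-1.79974273e+02 -2.27347828e-03  1.03666788e+02] [1.75865753e+01 1.24116293e+01 9.52985766e+01 4.22660519e-03
 7.23153057e+01 3.91850190e+00] [-0.14999     0.66975778  0.91630411]
[321.75937456 229.88418381]
[321.86008346 365.6032316 ]
[324.27213645  61.935423  ]
[471.35051074 241.88682482 403.19151516]
```

View pics/w0.png

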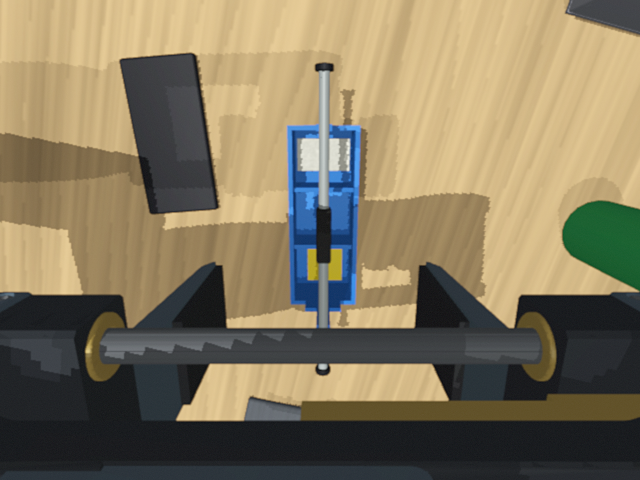

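The wrist view shows the bar ends at (324,67) and (322.5,369) and the grip at (323.5,235). That is within about 5 px of the prediction. I'll combine all three views.

```bash
python3 - <<'E'
from h import *
w=np.load("w0.npy",allow_pickle=True).item()
ms=[env.camera_model("scene"),env.camera_model("side"),w]
P=[]
for a,b,c in [((386,246.7),(283,213.7),(322.5,369)),((486.7,250.3),(233.7,157.7),(324,67)),((436.3,248.3),(256.7,184.3),(323.5,235))]:
    p,e=tri(ms,[a,b,c]);P.append(p)
    q=least_squares(lambda x:proj(w,np.array([x[0],x[1],100.]))-c,(490,160)).x
    print(p.round(1),round(e,1),"wrist@z100",q.round(1))
    P[-1]=q
d=P[1]-P[0];print(np.degrees(np.arctan2(-d[0],d[1])),np.linalg.norm(d),(P[0]+P[1])/2)
E
```

```text
[522.1  41.7 100.8] 1.0 wrist@z100 [522.4  40.8]
[463.6 284.   99.4] 1.5 wrist@z100 [463.6 283.7]
[493.1 162.5 101.4] 1.3 wrist@z100 [493.4 161.8]
13.599615935016896 249.9486220164326 [493.00368707 162.22172623]
```

The grip is at (493.0, 162.3, ~100.5) and yaw is 13.6°, consistent across the views. I'll descend, grip and make a small test lift.

```bash
python3 -m jog '{"jaw":[70,70,70,70,70,70,70,70,70,70],"slide":[[-0.19,0.09,0],[0,0,0.6],[0,0,0.6],[0,0,0.6],[0,0,0.6],[0,0,0.6],[0,0,0.6],[0,0,0.6],[0,0,0.5],[0,0,0.3]],"spin":[0,0,0,0,0,0,0,0,0,0]}' 25
python3 -m jog '{"jaw":[0,0,0,0,0,0,0,0,0,0],"slide":[[0,0,0],[0,0,0],[0,0,0],[0,0,0],[0,0,0],[0,0,0],[0,0,0],[0,0,0],[0,0,0],[0,0,0]],"spin":[0,0,0,0,0,0,0,0,0,0]}' 25
```

```text
time_s: 4.05
ee_pos: [492.8, 161.7, 80.8]
ee_rot: [-179.9, 0.0, 103.6]
force: [-0.0, 0.1, -0.1]
gripper_width: 70.0
gripper_force: 0.0
time_s: 5.05
ee_pos: [492.9, 162.2, 82.0]
ee_rot: [-180.0, -0.0, 103.5]
force: [-1.4, 0.0, 0.5]
gripper_width: 11.9
gripper_force: 25.0
```

```bash
python3 -m jog '{"jaw":[0,0,0,0,0,0,0,0,0,0],"slide":[[0,0,-0.1],[0,0,-0.2],[0,0,-0.3],[0,0,-0.5],[0,0,-0.5],[0,0,-0.5],[0,0,-0.5],[0,0,-0.5],[0,0,-0.5],[0,0,-0.5]],"spin":[0,0,0,0,0,0,0,0,0,0]}'
python3 -m jog '{"jaw":[0,0,0,0,0,0,0,0,0,0],"slide":[[0,0,-0.5],[0,0,-0.5],[0,0,-0.5],[0,0,-0.5],[0,0,-0.5],[0,0,-0.5],[0,0,-0.4],[0,0,-0.2],[0,0,0],[0,0,0]],"spin":[0.2,0.2,0.2,0.2,0.2,0.2,0.2,0.2,0.09,0]}'
python3 -m jog '{"jaw":[0,0],"slide":[[0,0,0],[0,0,0]],"spin":[0,0]}'
```

```text
time_s: 6.05
ee_pos: [492.9, 162.2, 206.1]
ee_rot: [180.0, -0.0, 103.5]
force: [-0.7, -0.4, -4.2]
gripper_width: 11.9
gripper_force: 25.0
time_s: 7.05
ee_pos: [492.8, 162.1, 312.4]
ee_rot: [-179.9, 0.0, 90.0]
force: [-0.3, 0.2, -4.4]
gripper_width: 11.7
gripper_force: 25.0
time_s: 7.25
ee_pos: [492.8, 162.1, 312.2]
ee_rot: [-179.9, 0.0, 90.0]
force: [-0.1, -0.4, -4.3]
gripper_width: 11.8
gripper_force: 25.0
```

The caddy weighs about 4.3 N and is held securely. I'll carry it past the rack, offset in -x, so the wrist camera can see both hooks beside it.

```bash
cat > snap.py <<'E'
import sys
from h import *
import cv2
n=sys.argv[1];m=env.camera_model("wrist");cv2.imwrite(f"pics/{n}.png",env.grab_frame("wrist")[:,:,::-1])
np.save(n+".npy",m,allow_pickle=True);print(env.state()["ee_pos"])
for p in [(510,-100,160),(510,-306,160),(575,-98,209),(575,-308,209)]: print(proj(m,np.array(p)).round())
E
python3 -m jog '{"jaw":[0,0,0,0,0,0,0,0,0,0],"slide":[[-0.3,-0.09,0],[-0.6,-0.09,0],[-0.65,-0.09,0],[-0.65,-0.09,0],[-0.65,-0.09,0],[-0.65,-0.09,0],[-0.65,-0.09,0],[-0.65,-0.09,0],[-0.65,-0.09,0],[-0.65,-0.09,0]],"spin":[0,0,0,0,0,0,0,0,0,0]}'
python3 -m jog '{"jaw":[0,0,0,0,0,0,0,0,0,0],"slide":[[-0.65,-0.09,0],[-0.65,-0.09,0],[-0.65,-0.09,0],[-0.65,-0.09,0],[-0.65,-0.09,0],[-0.65,-0.09,0],[-0.65,-0.09,0],[-0.65,-0.09,0],[-0.65,-0.09,0],[-0.2,-0.09,0]],"spin":[0,0,0,0,0,0,0,0,0,0]}'
python3 -m jog '{"jaw":[0,0],"slide":[[0,0,0],[0,0,0]],"spin":[0,0]}' >/dev/null
python3 snap.py w1
python3 -m jog '{"jaw":[0,0,0,0,0,0,0,0,0,0],"slide":[[-0.4,0,0],[-0.75,0,0],[-0.8,0,0],[-0.8,0,0],[-0.8,0,0],[-0.8,0,0],[-0.8,0,0],[-0.8,0,0],[-0.7,0,0],[-0.25,0,0]],"spin":[0,0,0,0,0,0,0,0,0,0]}'
python3 -m jog '{"jaw":[0,0],"slide":[[0,0,0],[0,0,0]],"spin":[0,0]}' >/dev/null
python3 snap.py w2
python3 -c "
import cv2,numpy as np
a,b=cv2.imread('pics/w1.png'),cv2.imread('pics/w2.png')
cv2.imwrite('pics/w12.png',np.vstack([a[:300],b[:300]]))"
```

```text
time_s: 8.25
ee_pos: [465.4, -22.1, 312.9]
ee_rot: [-180.0, 0.0, 90.0]
force: [0.2, -0.2, -4.2]
gripper_width: 11.8
gripper_force: 25.0
time_s: 9.25
ee_pos: [438.5, -204.1, 312.7]
ee_rot: [-180.0, 0.0, 89.9]
force: [-0.4, 0.2, -4.0]
gripper_width: 11.9
gripper_force: 25.0
[ 439.12925435 -201.55048399  312.93334431]
[410.  96.]
[396. 331.]
[525.  87.]
[487. 364.]
time_s: 10.5
ee_pos: [439.2, -411.5, 312.2]
ee_rot: [-180.0, 0.0, 90.0]
force: [0.4, -0.3, -3.4]
gripper_width: 12.0
gripper_force: 25.0
[ 439.39624238 -408.3244      312.98911526]
[ 431. -247.]
[410.  95.]
[ 582. -339.]
[524.  92.]
```

View pics/w12.png

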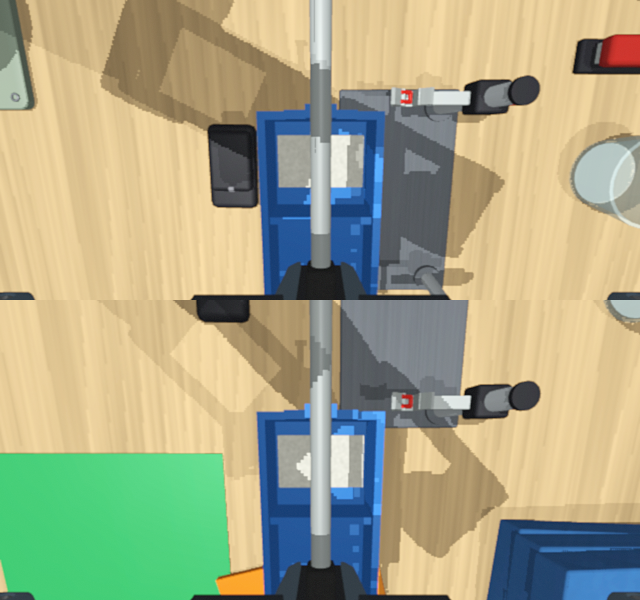

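The left hook is at (410,97) in the first frame and the right hook at (410,101) in the second. The post tops are at (524,90) and (525,95). I'll zoom in on the hooks.

```bash
python3 -c "
import cv2,numpy as np
a,b=cv2.imread('pics/w1.png'),cv2.imread('pics/w2.png')
f=lambda i:cv2.resize(i[70:125,380:480],None,fx=5,fy=5,interpolation=cv2.INTER_CUBIC)
def g(i):
    o=f(i)
    for k in range(0,100,10): cv2.line(o,(k*5,0),(k*5,8),(0,0,255),1)
    for k in range(0,55,10): cv2.line(o,(0,k*5),(8,k*5),(0,0,255),1)
    return o
cv2.imwrite('pics/z.png',np.vstack([g(a),g(b)]))"
python3 - <<'E'
from h import *
for n,u in (("w1",(524,90)),("w2",(525,95))):
    m=np.load(n+".npy",allow_pickle=True).item()
    print(n,least_squares(lambda x:proj(m,np.array([x[0],x[1],209.]))-u,(570,-200)).x)
    for x in (504,510,516):
        print([proj(m,np.array([x,-101. if n=="w1" else -308,z])).round(1).tolist() for z in (160,184)])
E
```

```text
w1 [574.81277019 -99.97789711]
[[402.4, 97.2], [409.1, 94.6]]
[[410.0, 97.2], [417.3, 94.6]]
[[417.6, 97.2], [425.6, 94.7]]
w2 [ 576.15359604 -309.77419378]
[[402.0, 97.6], [408.7, 95.1]]
[[409.7, 97.6], [417.0, 95.1]]
[[417.3, 97.6], [425.2, 95.1]]
```

View pics/z.png

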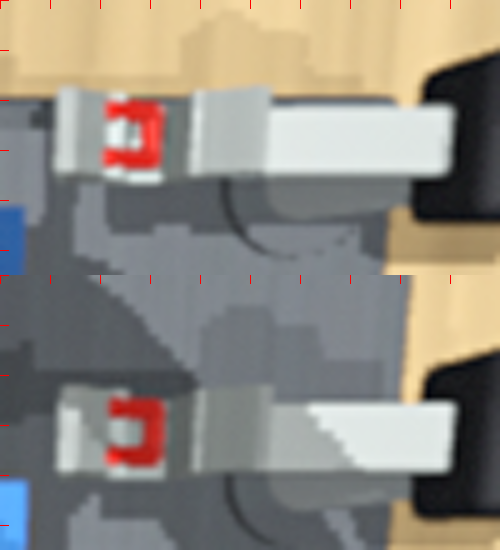

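In the zoom, the hook mouths span columns 391 to 434. That puts both pockets at x ≈ 508–510, and the rack centre at y ≈ -205.5. I'll go above and descend to just over the mouths.

```bash
python3 -m jog '{"jaw":[0,0,0,0,0,0,0,0,0,0],"slide":[[0.4,0.15,0],[0.7,0.25,0],[0.8,0.25,0],[0.8,0.25,0],[0.8,0.25,0],[0.8,0.25,0],[0.8,0.25,0],[0.8,0.25,0],[0.6,0.25,0],[0.26,0.17,0]],"spin":[0,0,0,0,0,0,0,0,0,0]}' >/dev/null
python3 -m jog '{"jaw":[0,0,0,0],"slide":[[0,0,0],[0,0,0],[0,0,0],[0,0,0]],"spin":[0,0,0,0]}'
python3 -m jog '{"jaw":[0,0,0,0,0,0,0,0,0,0],"slide":[[0,0,0.3],[0,0,0.5],[0,0,0.5],[0,0,0.5],[0,0,0.5],[0,0,0.5],[0,0,0.5],[0,0,0.4],[0,0,0.2],[0,0,0.1]],"spin":[0,0,0,0,0,0,0,0,0,0]}' >/dev/null
python3 -m jog '{"jaw":[0,0,0,0],"slide":[[0,0,0],[0,0,0],[0,0,0],[0,0,0]],"spin":[0,0,0,0]}'
python3 - <<'E'
from h import *
import cv2
s=env.grab_frame("scene")[:,:,::-1];d=env.grab_frame("side")[:,:,::-1]
print(env.state()["ee_pos"])
f=lambda i,x,y:cv2.resize(i[y:y+75,x:x+130],None,fx=6,fy=4*1.0,interpolation=cv2.INTER_CUBIC)
g=lambda i,x,y,w,h:cv2.resize(i[y:y+h,x:x+w],(800,300),interpolation=cv2.INTER_CUBIC)
cv2.imwrite("pics/s2.png",s);cv2.imwrite("pics/d2.png",d)
a=cv2.resize(s[165:285,225:355],None,fx=3,fy=3,interpolation=cv2.INTER_CUBIC)
b=cv2.resize(d[200:340,270:400],None,fx=3,fy=3,interpolation=cv2.INTER_CUBIC)
o=np.zeros((420,780,3),np.uint8);o[:360,:390]=a;o[:,390:]=b;cv2.imwrite("pics/sd2.png",o)
E
```

```text
time_s: 12.15
ee_pos: [508.5, -207.2, 312.9]
ee_rot: [-180.0, 0.0, 90.0]
force: [-0.3, -0.7, -4.4]
gripper_width: 11.7
gripper_force: 25.0
time_s: 13.55
ee_pos: [509.1, -206.5, 193.4]
ee_rot: [179.9, 0.0, 90.0]
force: [0.1, 0.4, -4.7]
gripper_width: 12.1
gripper_force: 25.0
[ 508.96876693 -206.4775286   193.22519323]
```

View pics/sd2.png

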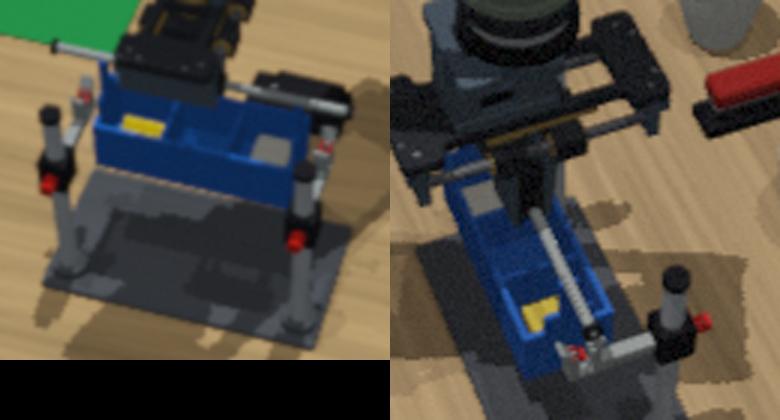

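In the side view, the right bar end at crop (593,332) sits just above the right hook mouth, which spans (565–600, 350). The pins look lined up with both hooks. I'll check this numerically.

```bash
python3 - <<'E'
from h import *
m=env.camera_model("side")
f=lambda *p:((proj(m,np.array(p,float))-[270,200])*3+[390,0]).round(1).tolist()
print("barend",f(509,-330.5,212))
for z in (160,172,184,196): print(z,f(496,-311,z),f(509,-311,z),f(522,-311,z))
E
```

```text
barend [592.8, 330.1]
160 [561.8, 356.2] [580.2, 350.0] [598.4, 343.9]
172 [561.9, 346.3] [580.4, 340.1] [598.7, 334.0]
184 [562.0, 336.3] [580.6, 330.1] [599.1, 323.9]
196 [562.0, 326.1] [580.8, 319.8] [599.5, 313.6]
```

The predicted bar end matches the picture to about 2 px, and the mouth is centred near x ≈ 510. I'll start the descent gently and feel for contact.

```bash
python3 -m jog '{"jaw":[0,0,0,0,0,0,0,0,0],"slide":[[0,0.02,0.07],[0,0,0.07],[0,0,0.07],[0,0,0.07],[0,0,0.07],[0,0,0.07],[0,0,0.07],[0,0,0.07],[0,0,0.04]],"spin":[0,0,0,0,0,0,0,0,0]}' 
python3 -m jog '{"jaw":[0,0,0,0,0],"slide":[[0,0,0.03],[0,0,0.03],[0,0,0.03],[0,0,0],[0,0,0]],"spin":[0,0,0,0,0]}'
python3 -m jog '{"jaw":[0,0,0,0,0],"slide":[[0,0,0.03],[0,0,0.03],[0,0,0.03],[0,0,0],[0,0,0]],"spin":[0,0,0,0,0]}'
```

```text
time_s: 14.55
ee_pos: [509.4, -206.5, 174.7]
ee_rot: [-180.0, -0.0, 90.0]
force: [0.1, 0.3, -5.1]
gripper_width: 11.7
gripper_force: 25.0
time_s: 15.05
ee_pos: [509.5, -206.5, 172.3]
ee_rot: [180.0, -0.0, 90.0]
force: [-0.3, 0.7, -4.5]
gripper_width: 11.9
gripper_force: 25.0
time_s: 15.55
ee_pos: [509.4, -206.5, 169.5]
ee_rot: [-180.0, -0.0, 90.0]
force: [0.2, -0.4, -3.0]
gripper_width: 11.9
gripper_force: 25.0
```

```bash
cat > st.py <<'E'
from workcell import env
s=env.state();print("  z %.1f F"%s["ee_pos"][2],s["force"].round(1),"T",s["torque"].round(2))
E
python3 st.py
python3 -m jog '{"jaw":[0,0,0,0],"slide":[[0,0,0.03],[0,0,0.03],[0,0,0],[0,0,0]],"spin":[0,0,0,0]}' >/dev/null; python3 st.py
python3 -m jog '{"jaw":[0,0,0,0],"slide":[[0,0,0.03],[0,0,0.03],[0,0,0],[0,0,0]],"spin":[0,0,0,0]}' >/dev/null; python3 st.py
```

```text
z 169.5 F [ 0.2 -0.4 -3. ] T [-0.05  0.03 -0.01]
  z 167.7 F [-0.9 -0.7 -5. ] T [-0.09  0.03 -0.  ]
  z 165.9 F [-0.1 -0.3 -3.5] T [-0.09  0.07  0.02]
```

```bash
python3 -m jog '{"jaw":[0,0,0,0],"slide":[[0,0,0.03],[0,0,0.03],[0,0,0],[0,0,0]],"spin":[0,0,0,0]}' >/dev/null; python3 st.py
python3 -m jog '{"jaw":[0,0,0,0],"slide":[[0,0,0.03],[0,0,0.03],[0,0,0],[0,0,0]],"spin":[0,0,0,0]}' >/dev/null; python3 st.py
python3 -m jog '{"jaw":[0,0,0,0],"slide":[[0,0,0.03],[0,0,0.03],[0,0,0],[0,0,0]],"spin":[0,0,0,0]}' >/dev/null; python3 st.py
```

```text
z 164.1 F [ 0.3 -0.7 -3.9] T [-0.09  0.05 -0.  ]
  z 162.3 F [ 0.5  0.1 -4. ] T [-0.14  0.06  0.  ]
  z 160.5 F [ 0.3 -0.1 -4.1] T [-0.06  0.03 -0.01]
```

```bash
python3 -m jog '{"jaw":[0,0,0,0],"slide":[[0,0,0.03],[0,0,0.03],[0,0,0],[0,0,0]],"spin":[0,0,0,0]}' >/dev/null; python3 st.py
python3 -m jog '{"jaw":[0,0,0,0],"slide":[[0,0,0.03],[0,0,0.03],[0,0,0],[0,0,0]],"spin":[0,0,0,0]}' >/dev/null; python3 st.py
python3 -m jog '{"jaw":[0,0,0,0],"slide":[[0,0,0.03],[0,0,0.03],[0,0,0],[0,0,0]],"spin":[0,0,0,0]}' >/dev/null; python3 st.py
python3 -m jog '{"jaw":[0,0,0,0],"slide":[[0,0,0.03],[0,0,0.03],[0,0,0],[0,0,0]],"spin":[0,0,0,0]}' >/dev/null; python3 st.py
```

```text
z 158.7 F [-0.3 -0.4 -4.6] T [-0.11  0.08 -0.02]
  z 156.9 F [-0.2  0.6 -4.3] T [-0.06  0.04  0.04]
  z 155.1 F [ 0.3 -0.2 -4.5] T [-0.04  0.03  0.01]
  z 153.3 F [-0.1  0.  -3.8] T [-0.07  0.05 -0.01]
```

```bash
python3 -m jog '{"jaw":[0,0,0,0],"slide":[[0,0,0.03],[0,0,0.03],[0,0,0],[0,0,0]],"spin":[0,0,0,0]}' >/dev/null; python3 st.py
python3 -m jog '{"jaw":[0,0,0,0],"slide":[[0,0,0.03],[0,0,0.03],[0,0,0],[0,0,0]],"spin":[0,0,0,0]}' >/dev/null; python3 st.py
python3 -m jog '{"jaw":[0,0,0,0],"slide":[[0,0,0.03],[0,0,0.03],[0,0,0],[0,0,0]],"spin":[0,0,0,0]}' >/dev/null; python3 st.py
python3 -m jog '{"jaw":[0,0,0,0],"slide":[[0,0,0.03],[0,0,0.03],[0,0,0],[0,0,0]],"spin":[0,0,0,0]}' >/dev/null; python3 st.py
```

```text
z 151.5 F [ 0.2  1.3 -3.8] T [-0.05  0.06 -0.06]
  z 149.7 F [ 0.9  0.1 -3.7] T [-0.09  0.08  0.05]
  z 147.9 F [ 0.4 -0.5 -4.2] T [-0.06  0.05 -0.01]
  z 146.1 F [-0.7 -0.6 -4.6] T [-0.09  0.04 -0.01]
```

```bash
python3 -m jog '{"jaw":[0,0,0,0],"slide":[[0,0,0.03],[0,0,0.03],[0,0,0],[0,0,0]],"spin":[0,0,0,0]}' >/dev/null; python3 st.py
python3 -m jog '{"jaw":[0,0,0,0],"slide":[[0,0,0.03],[0,0,0.03],[0,0,0],[0,0,0]],"spin":[0,0,0,0]}' >/dev/null; python3 st.py
python3 -m jog '{"jaw":[0,0,0,0],"slide":[[0,0,0.03],[0,0,0.03],[0,0,0],[0,0,0]],"spin":[0,0,0,0]}' >/dev/null; python3 st.py
```

```text
z 144.6 F [ 1.3  0.  -2.2] T [ 0.23 -0.03 -0.08]
  z 143.3 F [2.5 1.9 2.7] T [ 0.06 -0.43 -0.07]
  z 141.3 F [4.6 0.7 3. ] T [-0.07 -0.83 -0.04]
```

Contact: about 7 N of push, with +4.6 N in x. The pins are being guided towards +x, so I'll shift about 1 mm that way and feel again.

```bash
python3 -m jog '{"jaw":[0,0,0,0],"slide":[[0,0.03,0],[0,0.02,0],[0,0,0],[0,0,0]],"spin":[0,0,0,0]}' |sed -n 2,4p; python3 st.py
python3 -m jog '{"jaw":[0,0,0,0],"slide":[[0,0.03,0],[0,0,0],[0,0,0],[0,0,0]],"spin":[0,0,0,0]}' |sed -n 2,4p; python3 st.py
```

```text
ee_pos: [511.1, -206.8, 140.7]
ee_rot: [180.0, 0.0, 90.0]
force: [3.5, -1.6, 2.6]
  z 140.7 F [ 3.5 -1.6  2.6] T [-0.28 -0.65  0.07]
ee_pos: [511.3, -206.7, 140.5]
ee_rot: [-179.9, 0.0, 90.0]
force: [0.8, -2.6, 2.4]
  z 140.5 F [ 0.8 -2.6  2.4] T [-0.49 -0.24  0.19]
```

```bash
python3 -m jog '{"jaw":[0,0,0,0],"slide":[[0,0,0.03],[0,0,0.02],[0,0,0],[0,0,0]],"spin":[0,0,0,0]}' |sed -n 2,2p; python3 st.py
python3 -m jog '{"jaw":[0,0,0,0],"slide":[[0,0,0.03],[0,0,0.02],[0,0,0],[0,0,0]],"spin":[0,0,0,0]}' |sed -n 2,2p; python3 st.py
```

```text
ee_pos: [511.5, -206.3, 139.1]
  z 139.1 F [-0.  -2.3  3.4] T [-0.25 -0.05  0.37]
ee_pos: [511.5, -206.0, 137.5]
  z 137.5 F [-0.   0.6  3.1] T [0.03 0.08 0.41]
```

```bash
python3 -m jog '{"jaw":[0,0,0,0],"slide":[[0,0,0.03],[0,0,0.02],[0,0,0],[0,0,0]],"spin":[-0.05,0,0,0]}' |sed -n 2,2p; python3 st.py
python3 -m jog '{"jaw":[0,0,0,0],"slide":[[0,0,0.03],[0,0,0.02],[0,0,0],[0,0,0]],"spin":[0,0,0,0]}' |sed -n 2,2p; python3 st.py
python3 -m jog '{"jaw":[0,0,0,0],"slide":[[0,0,0.03],[0,0,0],[0,0,0],[0,0,0]],"spin":[0,0,0,0]}' |sed -n 2,2p; python3 st.py
```

```text
ee_pos: [511.6, -206.2, 136.0]
  z 136.0 F [-0.2  1.5  3.2] T [ 0.02  0.06 -0.23]
ee_pos: [511.6, -206.4, 134.4]
  z 134.4 F [-1.   1.   0.7] T [-0.22  0.12 -0.14]
ee_pos: [511.6, -206.5, 133.5]
  z 133.5 F [-0.8 -0.4 -0.3] T [-0.34  0.19 -0.26]
```

```bash
python3 -m jog '{"jaw":[0,0,0,0],"slide":[[0,0,0.03],[0,0,0],[0,0,0],[0,0,0]],"spin":[0,0,0,0]}' |sed -n 2,2p; python3 st.py
python3 -m jog '{"jaw":[0,0,0,0],"slide":[[0,0,0.03],[0,0,0],[0,0,0],[0,0,0]],"spin":[0,0,0,0]}' |sed -n 2,2p; python3 st.py
python3 -m jog '{"jaw":[0,0,0],"slide":[[0,0,0.02],[0,0,0],[0,0,0]],"spin":[0,0,0]}' |sed -n 2,2p; python3 st.py
```

```text
ee_pos: [511.7, -206.6, 132.7]
  z 132.7 F [-1.1 -0.9 -0.2] T [-0.5   0.31 -0.21]
ee_pos: [511.6, -206.5, 131.7]
  z 131.7 F [-2.4 -1.6 -0.9] T [-0.57  0.39 -0.19]
ee_pos: [511.6, -206.5, 131.2]
  z 131.2 F [-2.2 -1.5 -0.9] T [-0.6   0.46 -0.1 ]
```

```bash
python3 -m jog '{"jaw":[0,0,0],"slide":[[0,-0.02,0.02],[0,0,0],[0,0,0]],"spin":[0,0,0]}' |sed -n 2,2p; python3 st.py
python3 -m jog '{"jaw":[0,0,0],"slide":[[0,0,0.02],[0,0,0],[0,0,0]],"spin":[0,0,0]}' |sed -n 2,2p; python3 st.py
python3 -m jog '{"jaw":[0,0,0],"slide":[[0,0,0.02],[0,0,0],[0,0,0]],"spin":[0,0,0]}' |sed -n 2,2p; python3 st.py
```

```text
ee_pos: [511.5, -206.4, 130.8]
  z 130.8 F [-1.3 -1.7 -3.1] T [-0.49  0.2  -0.1 ]
ee_pos: [511.4, -206.4, 130.1]
  z 130.1 F [-0.8 -1.  -2.1] T [-0.4   0.06 -0.05]
ee_pos: [511.0, -206.0, 129.2]
  z 129.2 F [-0.5 -0.2 -4.9] T [-0.04 -0.01  0.03]
```

```bash
python3 -m jog '{"jaw":[0,0,0],"slide":[[0,0,0.02],[0,0,0],[0,0,0]],"spin":[0,0,0]}' |sed -n 2,2p; python3 st.py
python3 -m jog '{"jaw":[0,0,0],"slide":[[0,0,0.02],[0,0,0],[0,0,0]],"spin":[0,0,0]}' |sed -n 2,2p; python3 st.py
```

```text
ee_pos: [511.2, -206.4, 128.9]
  z 128.9 F [ 0.4  0.2 -4.6] T [-0.09  0.08  0.03]
ee_pos: [511.2, -206.4, 128.6]
  z 128.6 F [-0.6 -0.2 -2.4] T [0.18 0.16 0.06]
```

```bash
python3 -m jog '{"jaw":[0,0,0],"slide":[[0,0,0.02],[0,0,0],[0,0,0]],"spin":[0,0,0]}' |sed -n 2,2p; python3 st.py
python3 -m jog '{"jaw":[0,0,0],"slide":[[0,0,0.02],[0,0,0],[0,0,0]],"spin":[0,0,0]}' |sed -n 2,2p; python3 st.py
python3 - <<'E'
from h import *
import cv2
s=env.grab_frame("scene")[:,:,::-1];d=env.grab_frame("side")[:,:,::-1]
f=lambda i,x,y:cv2.resize(i[y:y+40,x:x+52],None,fx=7,fy=7,interpolation=cv2.INTER_CUBIC)
o=np.zeros((570,740,3),np.uint8)
m=[env.camera_model(n) for n in("scene","side")]
for r,y in enumerate((-101,-311)):
  for c,(i,k) in enumerate(zip((s,d),m)):
    u=proj(k,np.array([510.,y,148])).astype(int)
    o[r*285:r*285+280,c*370:c*370+364]=f(i,u[0]-26,u[1]-20)
cv2.imwrite("pics/home.png",o)
E
```

```text
ee_pos: [511.3, -206.4, 128.0]
  z 128.0 F [ 0.3  0.6 -0.5] T [ 0.29  0.22 -0.01]
ee_pos: [511.3, -206.5, 127.4]
  z 127.4 F [-0.7  0.1  0.6] T [ 0.29  0.24 -0.02]
```

View pics/home.png

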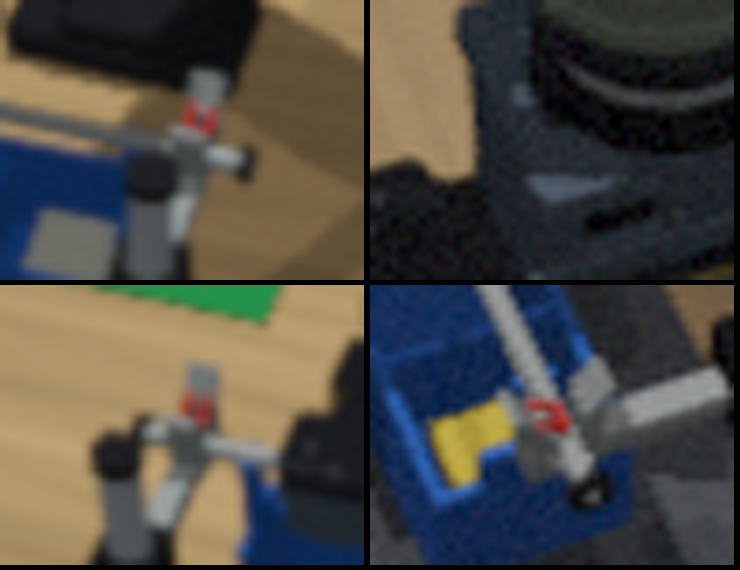

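All three usable crops show the red gates lying across the top of the pins, shut over them. The left gate is hidden in the side view. I'll press slightly more, then lift.

```bash
python3 -m jog '{"jaw":[0,0,0],"slide":[[0,0,0.02],[0,0,0],[0,0,0]],"spin":[0,0,0]}' |sed -n 2,2p; python3 st.py
python3 -m jog '{"jaw":[0,0,0,0],"slide":[[0,0,0.02],[0,0,0],[0,0,0],[0,0,0]],"spin":[0,0,0,0]}' |sed -n 2,2p; python3 st.py
python3 -m jog '{"jaw":[0,0,0,0],"slide":[[0,0,-0.05],[0,0,-0.05],[0,0,0],[0,0,0]],"spin":[0,0,0,0]}' |sed -n 2,2p; python3 st.py
```

```text
ee_pos: [511.3, -206.5, 127.3]
  z 127.3 F [-2.5  0.1  4.4] T [0.42 0.49 0.04]
ee_pos: [511.3, -206.5, 127.3]
  z 127.3 F [-3.5  0.8  9.3] T [0.48 0.65 0.01]
ee_pos: [511.1, -206.4, 128.3]
  z 128.3 F [-0.2 -0.3 -3.9] T [-0.09  0.09 -0.02]
```

The force rose steeply at a constant z of 127.3, so both pins are fully home. Now the light lift against the gates.

```bash
for i in 1; do python3 -m jog '{"jaw":[0,0,0,0],"slide":[[0,0,-0.04],[0,0,-0.04],[0,0,0],[0,0,0]],"spin":[0,0,0,0]}' |sed -n 2,2p; python3 st.py; done
python3 -m jog '{"jaw":[0,0,0],"slide":[[0,0,-0.02],[0,0,0],[0,0,0]],"spin":[0,0,0]}' |sed -n 2,2p; python3 st.py
python3 -m jog '{"jaw":[0,0,0],"slide":[[0,0,-0.02],[0,0,0],[0,0,0]],"spin":[0,0,0]}' |sed -n 2,2p; python3 st.py
```

```text
ee_pos: [511.3, -206.5, 131.4]
  z 131.4 F [-0.7 -0.5 -4.8] T [-0.08  0.11 -0.  ]
ee_pos: [511.2, -206.4, 131.8]
  z 131.8 F [ 0.7 -1.  -6.4] T [ 0.01 -0.05  0.02]
ee_pos: [511.1, -206.4, 132.0]
  z 132.0 F [  1.4  -1.1 -12.7] T [-0.08 -0.3   0.02]
```

```bash
python3 -m jog '{"jaw":[0,0],"slide":[[0,0,0],[0,0,0]],"spin":[0,0]}' >/dev/null; python3 st.py
python3 -m jog '{"jaw":[0,0,0,0,0,0,0],"slide":[[0,0,0.04],[0,0,0.04],[0,0,0.04],[0,0,0.03],[0,0,0],[0,0,0],[0,0,0]],"spin":[0,0,0,0,0,0,0]}'; python3 st.py
```

```text
z 132.1 F [  2.   -0.6 -14.9] T [-0.13 -0.39  0.04]
time_s: 31.05
ee_pos: [511.3, -206.5, 128.3]
ee_rot: [180.0, 0.0, 90.4]
force: [-0.4, 0.9, -4.2]
gripper_width: 11.7
gripper_force: 25.0
  z 128.3 F [-0.4  0.9 -4.2] T [-0.12  0.14 -0.03]
```

The gates took about 10 N evenly for over 0.3 s. I'll set the pins down, release and retreat upwards.

```bash
python3 -m jog '{"jaw":[0,0,0],"slide":[[0,0,0.03],[0,0,0],[0,0,0]],"spin":[0,0,0]}' >/dev/null; python3 st.py
python3 -m jog '{"jaw":[16,20,30,40,50,50,50,50,50,50],"slide":[[0,0,0],[0,0,0],[0,0,0],[0,0,0],[0,0,0],[0,0,0],[0,0,0],[0,0,0],[0,0,0],[0,0,0]],"spin":[0,0,0,0,0,0,0,0,0,0]}'
python3 -m jog '{"jaw":[50,50,50,50,50,50,50,50,50,50],"slide":[[0,0,-0.1],[0,0,-0.3],[0,0,-0.5],[0,0,-0.5],[0,0,-0.5],[0,0,-0.5],[0,0,-0.5],[0,0,-0.5],[0,0,-0.5],[0,0,-0.4]],"spin":[0,0,0,0,0,0,0,0,0,0]}'
python3 -m jog '{"jaw":[50,50,50,50,50,50,50,50,50,50],"slide":[[0,0,0],[0,0,0],[0,0,0],[0,0,0],[0,0,0],[0,0,0],[0,0,0],[0,0,0],[0,0,0],[0,0,0]],"spin":[0,0,0,0,0,0,0,0,0,0]}'
python3 - <<'E'
from h import *
import cv2
s=env.grab_frame("scene")[:,:,::-1];d=env.grab_frame("side")[:,:,::-1]
a=cv2.resize(s[165:285,225:355],None,fx=3,fy=3,interpolation=cv2.INTER_CUBIC)
b=cv2.resize(d[200:340,270:400],None,fx=3,fy=3,interpolation=cv2.INTER_CUBIC)
o=np.zeros((420,780,3),np.uint8);o[:360,:390]=a;o[:,390:]=b;cv2.imwrite("pics/end.png",o)
E
```

```text
z 127.5 F [-0.4 -0.7 -1.7] T [ 0.11  0.21 -0.  ]
time_s: 32.35
ee_pos: [511.2, -206.5, 127.2]
ee_rot: [180.0, -0.0, 90.4]
force: [0.7, -0.0, 0.1]
gripper_width: 49.9
gripper_force: 0.0
time_s: 33.35
ee_pos: [511.5, -206.6, 258.0]
ee_rot: [179.9, 0.0, 90.4]
force: [0.3, -0.4, -0.1]
gripper_width: 50.1
gripper_force: 0.0
time_s: 34.35
ee_pos: [511.2, -206.5, 256.2]
ee_rot: [180.0, -0.0, 90.4]
force: [-0.2, 0.8, -0.2]
gripper_width: 49.8
gripper_force: 0.0
```

View pics/end.png

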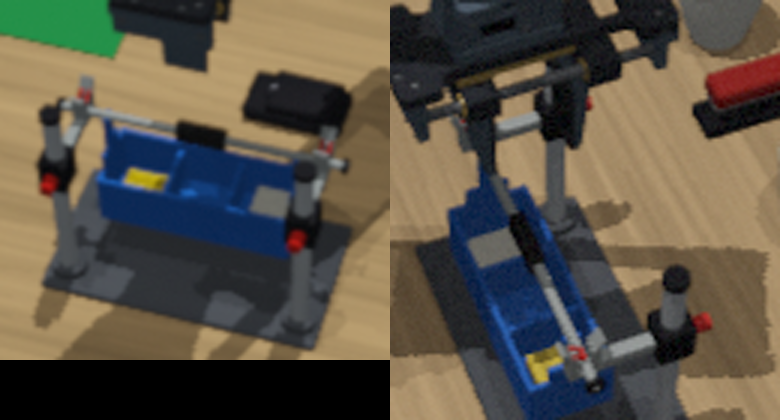

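The caddy hangs level with its pins in both hooks, and the gripper is clear above it. I'll let any swing settle, then hand in.

```bash
for i in 1 2 3; do python3 -m jog '{"jaw":[50,50,50,50,50,50,50,50,50,50],"slide":[[0,0,0],[0,0,0],[0,0,0],[0,0,0],[0,0,0],[0,0,0],[0,0,0],[0,0,0],[0,0,0],[0,0,0]],"spin":[0,0,0,0,0,0,0,0,0,0]}' >/dev/null; done
python3 - <<'E'
from h import *
import cv2
a=env.grab_frame("scene").astype(int);b=cv2.imread("pics/s2.png")
print(env.job_done())
E
```

```text
the job is handed in; nothing more can be done
None
```

The caddy hangs released on both hooks and the job is handed in at about 37 s. Both gates looked shut over the pins and took about 10 N of lift before release; the judge's result was not shown.

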